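# Hang the setting ring back on its rack peg

### The arm

A 6-joint arm with a two-finger parallel gripper is mounted at the origin on a cart in front of the work surface, level with it; the furniture and walls round the work are solid. World frame = base frame: x ahead of the robot, y to its left, z up, the work surface at z = 0. Lengths are in m, angles in rad, forces in N, time in s.
With the tool pointing down it reaches from about 0.275 to 0.825 m from the base axis. Payload 4.9 kg.
Tool frame: the origin (TCP) lies midway between the tips of the shut fingers; the grasp point (between the pads) lies 19 mm behind it (bot.grip_depth is the distance from the TCP to the grasp point, in m); z points along the fingers, y is the line along which they close (so a half turn about z gives the same grasp; the last joint's range is limited). The gripper opens to 85 mm and grips with 20 to 120 N. Pads are 22 mm wide; open, the fingers measure 114 mm over their backs; the gripper's body (76 mm by 85 mm) begins 54 mm behind the grasp point. The pads swing forward as they close: fully open they stand 13 mm farther back than shut.
Start: joints at [-1.428, 0.326, -0.193, 1.052, 0, 1.437], TCP at [0.15, -0.529, 0.231] pointing down, gripper open.
Joint ranges: [-2.65, 2.65], [-0.97, 1.79], [-1.3, 1.35], [-1.93, 2.1], [-1.47, 1.37], [-3.14, 3.14]. Speed limits (rad/s): [2.57, 2.57, 3.14, 3.14, 3.14, 3.14].

### API

Orientations are given as a unit quaternion [w, x, y, z].
In Python, from cell import bot gives the robot as it stands. Calls block until the motion is done:
- bot.move_pose(position, orientation): joint-space move of the TCP to a pose.
- bot.move_linear(position, speed=0.15, rotation=None, until_force=None): straight line of the TCP; rotation=None keeps the orientation; speed is the mean speed in m/s. With until_force (N) it stops when the force on the tool has changed by that much, and returns True; else False.
- bot.goto_joints(angles): joint-space move.
- bot.set_gripper(opening, grasp_force=None): opening from 0.0 (shut) to 1.0 (fully open); grasp_force is the grip in N (None keeps the last); returns when the fingers have stopped.
- bot.wait(seconds).
- bot.solve_ik(position, orientation): joint angles nearest the present ones, or None.
- bot.camera(name): name is "side" or "top" or "wrist"; returns the picture (400x640x3 uint8, red, green, blue); there is no depth.
- bot.calibration(name): a dict with "mtx" (3x3 intrinsics, pixels), "k1" (the pictures are not rectified: a ray, as slopes to the right and down, at radius r is drawn at 1 + k1 r^2 times it, then the intrinsics apply), "extrinsics" (4x4, takes a point from world to camera coordinates); the wrist camera has in their place "hand_eye" (4x4, takes a point from camera to tool coordinates, whose origin is the TCP and whose axes are the flange's). Camera axes: x right, y down, z forward; pixel columns grow to the right and rows downward; lengths in m; the calibration is good to about 2 mm. A picture is of the moment at which its call begins: read the wrist's pose just before it. calibration takes no time and is no camera call.
A pose or a line that the arm cannot do raises bot.PlanningError and nothing moves.
- bot.close_job(): hands the job in; it is judged then, once.
Trained networks look in the newest picture that a camera, given by its name, has taken for a name from the list of things; names that differ only in an ending like _2 or _b are one class to them, and where a whole thing is asked for, a point or a joint stands for the part that bears it (a point fixed in the world has none). Each returns a list of dicts, best first, with "confidence" (0 to 1); they miss things now and then, are a little off and sometimes report something else, mostly with a low value. They report only what shows in the picture. A call takes as long as a camera call. They do not tell look-alikes from the thing itself.
- bot.search_frame(camera, thing): "bbox" ([left, top, width, height] in pixels, round what is visible of it).
Readings, each from a call of its own:
- bot.read_clock(): time.
- bot.read_joint_positions(): joint angles.
- bot.read_joint_vel(): joint speeds.
- bot.read_joint_efforts(): joint torques, N m.
- bot.read_position(): TCP position.
- bot.read_tool_rot(): TCP orientation.
- bot.read_ft_force(): force on the tool from outside, world axes, zero at the start.
- bot.read_moment(): the same for the moment, N m.
- bot.read_gripper_width(): opening from 0.0 (shut) to 1.0 (fully open).
- bot.read_finger_force(): force on a finger pad.
Only numpy, scipy, OpenCV 4.12 (cv2) and the standard library are available. Lean on these libraries where they do the work, as an engineer would, in place of code of your own. Each camera call takes 0.05 s, during which the arm holds its last target. There are 200 camera calls.

### The job

The plain metal setting ring lying on the bench has done its work: put it back on the sloping ring rack by slipping its bore over the free thick peg (the one that fills its bore; not the thin peg, which is for small rings). It is a gauge, so do not let it drop: push it home flat against the sloping plate before you let go. Leave the ring that already hangs there, and the caliper, glass dish and loupe, as they are.

Things in the scene. Friction and masses are not known exactly. Their poses are not given: they have to be found in the camera images.
- ring_gauge: the loose plain pale metal setting ring, lying flat in front of the rack on a dark grey work board (18 mm thick, its top at z = 0.018): outside diameter 64 mm, bore 38 mm right through, 16 mm thick, 0.24 kg. Origin: centre of its underside; z along its axis (up). Gripped across its outside diameter.
- ring_center (a point): the middle of the loose ring, on its axis at half thickness (8 mm above its underside); axes as the ring's
- ring_rack: fixed rack, standing on the work board, of folded dark steel sheet, 310 mm wide (y), 92 mm deep (x), 107 mm high. Its flat face is 120 mm long and slopes at 40 degrees to the horizontal, rising away from the robot from 30 mm high at the front edge; three pegs stand square on it in a level row, 115 mm apart, the middle one in the rack's middle. Origin: centre of its underside, front to -x.
- free_peg: the free thick peg on the rack, to take the ring: white nylon, 32 mm diameter, 45 mm long, rounded end with a steel screw head. It is one of the three places in the row. Origin: centre of its foot, on the surface of the sloping face; z along the peg, out of the face (40 degrees from vertical, leaning towards the rack's front); y level along the row; x up the slope.
- thin_peg: the other free peg, white nylon too but only 18 mm diameter, 45 mm long; not for this ring. Origin and axes as for the free thick peg.
- hung_ring: a second ring of the same size and look, which already hangs on the third peg (also 32 mm thick), flat against the face. Origin: centre of its face that lies on the rack; z along the peg.
- caliper: digital caliper lying on the bench, 230 mm long; origin: centre of its underside
- petri_dish: shallow round glass dish, 68 mm diameter, 14 mm high; origin: centre of its underside
- loupe: small black eye loupe, 34 mm diameter, 26 mm high; origin: centre of its underside
- used_peg: the thick peg that carries the second ring, 32 mm diameter, 45 mm long. Origin and axes as for the free thick peg.
Mind the look-alikes: they are no part of the job. What is shaped like the ring_gauge but blue or turquoise is not meant.

How it is judged:
On the way:
1. the ring is on the free thick peg, pushed home against the sloping face, while the fingers still hold it (x of ring_center in the frame of free_peg between -0.006 and 0.006 m and y of ring_center in the frame of free_peg between -0.006 and 0.006 m and z of ring_center in the frame of free_peg below 0.0125 m and contact force between the fingers and ring_gauge above 1 N), for 0.1 s.
At the end, for the whole second after the job is handed in: The ring is at rest on the free thick peg, its centre within 6 mm of the peg's axis both ways, within 3.5 mm of home (its face on the sloping face; centre 8 mm above it) and parallel to the face within 7 degrees; the other ring still hangs at home on its own peg (x of ring_center in the frame of free_peg between -0.006 and 0.006 m and y of ring_center in the frame of free_peg between -0.006 and 0.006 m and z of ring_center in the frame of free_peg between 0.004 and 0.0115 m and angle between the z axis of ring_gauge and the z axis of free_peg, either way round below 0.12 rad and linear speed of ring_gauge below 0.02 m/s and distance between hung_ring and used_peg below 0.012 m); the robot touches nothing.
It fails at once if the ring that already hangs is shifted by more than 12 mm (distance of hung_ring from where it was at the start of the episode above 0.012 m).
It fails at once if the caliper, glass dish or loupe is shifted by more than 20 mm (distance of any of caliper, petri_dish, loupe from where it was at the start of the episode above 0.02 m).
It also fails if it takes over 58 s, if anything falls off the work surface, if the arm or the gripper's body presses on something with over 40 N, if the wrist force passes 120 N, or if a joint passes its speed limit or range.

## Working session

There is one attempt and no reset: what is moved stays moved. The work goes in short steps, each a Python script; the robot and the scene stay as the last script left them, time stands still between calls to the robot, and variables do not carry over. Pictures are saved under pics/ and viewed, at most 10 in all, crops included, and the job is handed in when it is done.

```bash
mkdir -p pics; python3 - <<'E'
from cell import bot
import cv2,numpy as np
ims=[]
for c in ("top","side"):
    im=bot.camera(c); cv2.imwrite(f"pics/{c}0.png",im[:,:,::-1])
    k=bot.calibration(c); print(c,k["mtx"].tolist(),k["k1"],np.round(k["extrinsics"],3).tolist())
    for t in ("ring_gauge","free_peg","thin_peg","hung_ring","ring_rack","caliper","petri_dish","loupe"):
        print(t,[(np.round(d["bbox"],1).tolist(),round(d["confidence"],2)) for d in bot.search_frame(c,t)])
print(bot.calibration("wrist"),bot.read_clock(),bot.read_tool_rot())
E
```

```text
top [[420.3595179307275, 0.0, 320.97557525737494], [0.0, 420.3595179307275, 195.52136610421226], [0.0, 0.0, 1.0]] -0.01130403236680917 [[-0.028, -1.0, -0.006, 0.104], [-0.981, 0.029, -0.193, 0.57], [0.193, 0.0, -0.981, 1.422], [0.0, 0.0, 0.0, 1.0]]
ring_gauge [([368.6, 130.5, 20.5, 17.8], 0.59), ([192.6, 213.7, 20.3, 16.4], 0.55), ([296.9, 223.4, 19.6, 16.9], 0.47), ([188.2, 177.7, 17.6, 19.1], 0.45)]
free_peg []
thin_peg [([431.0, 240.6, 59.2, 23.1], 0.6)]
hung_ring [([309.5, 178.4, 18.7, 21.4], 0.59)]
ring_rack [([308.7, 169.9, 88.0, 37.3], 0.96)]
caliper [([431.2, 242.9, 61.3, 18.9], 0.82)]
petri_dish [([393.2, 228.7, 24.2, 16.9], 0.53)]
loupe [([271.4, 233.6, 2.6, 8.7], 0.37), ([308.1, 168.8, 91.2, 36.1], 0.21)]
side [[392.3016873173525, 0.0, 325.9313628286048], [0.0, 392.3016873173525, 199.54566728240363], [0.0, 0.0, 1.0]] -0.044472972780981404 [[1.0, -0.025, -0.016, -0.575], [-0.027, -0.564, -0.825, 0.137], [0.011, 0.825, -0.564, 1.4], [0.0, 0.0, 0.0, 1.0]]
ring_gauge [([383.9, 245.1, 15.7, 22.1], 0.6), ([300.2, 159.2, 13.2, 7.8], 0.56), ([327.2, 154.1, 9.1, 9.3], 0.55), ([282.
[... 299 characters left out ...]
.6], 0.53)]
loupe [([314.8, 229.1, 16.1, 14.9], 0.43), ([282.6, 183.0, 9.1, 9.4], 0.41)]
{'mtx': array([[359.87227089,   0.        , 311.95421359],
       [  0.        , 359.87227089, 199.60586736],
       [  0.        ,   0.        ,   1.        ]]), 'k1': -0.028604773977045812, 'hand_eye': array([[ 4.71543986e-05, -9.62059686e-01, -2.72839069e-01,
         6.88166812e-02],
       [ 9.99999993e-01,  7.59985382e-05, -9.51503449e-05,
         1.14210344e-03],
       [ 1.12275681e-04, -2.72839063e-01,  9.62059683e-01,
        -1.42586684e-01],
       [ 0.00000000e+00,  0.00000000e+00,  0.00000000e+00,
         1.00000000e+00]])} 0.9 [2.02221558e-05 9.90440824e-01 1.37938293e-01 6.06512703e-06]
```

View pics/top0.png

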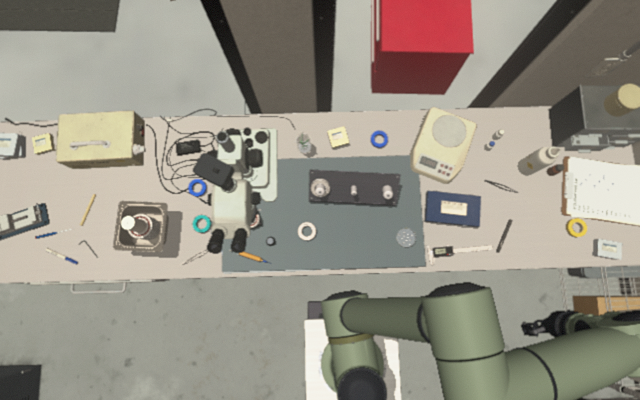

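View pics/side0.png

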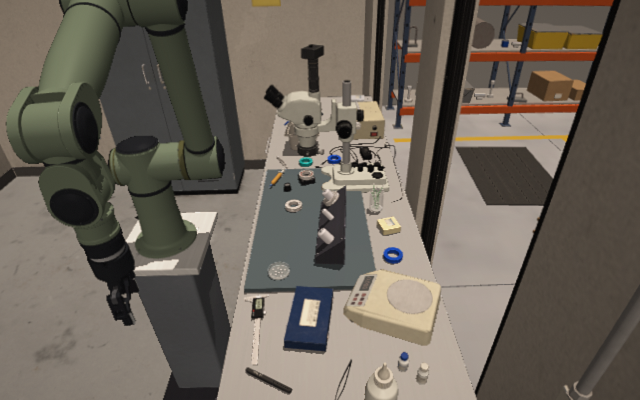

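Top view: the pale ring is at about (307,232) on the board. The look-alikes are the blue rings at (380,139) and (197,187), the turquoise ring at (202,224), and a ring-like item under the microscope at (256,218), which is not in front of the rack. The rack carries the hung ring at (320,187), a thin-looking middle peg at (353,190) and a thicker peg at (388,191). Side view: ring (293,206), pegs (328,214) and (325,237). The ring meant is the pale one at (307,232), since it is pale metal, on the board and in front of the rack. Next I'll triangulate and look with the wrist camera.

```bash
cat > h.py <<'E'
from cell import bot
import cv2,numpy as np
from scipy.spatial.transform import Rotation as R
def Rq(q): return R.from_quat([q[1],q[2],q[3],q[0]])
def wq(r): x=r.as_quat(); return [x[3],x[0],x[1],x[2]]
def wrist_ext():
    T=np.eye(4);T[:3,:3]=Rq(bot.read_tool_rot()).as_matrix();T[:3,3]=bot.read_position()
    return np.linalg.inv(T@bot.calibration("wrist")["hand_eye"])
def ray(name,uv,E=None):
    k=bot.calibration(name);E=np.array(k["extrinsics"]) if E is None else E
    p=cv2.undistortPoints(np.array([[uv]],float),k["mtx"],np.array([k["k1"],0,0,0.]))[0,0]
    d=E[:3,:3].T@np.array([*p,1]);return -E[:3,:3].T@E[:3,3],d/np.linalg.norm(d)
def proj(name,P,E=None):
    k=bot.calibration(name);E=np.array(k["extrinsics"]) if E is None else E
    return cv2.projectPoints(np.atleast_2d(P).astype(float),cv2.Rodrigues(E[:3,:3])[0],E[:3,3],k["mtx"],np.array([k["k1"],0,0,0.]))[0][:,0]
def tri(rays):
    A=0;b=0
    for o,d in rays:
        M=np.eye(3)-np.outer(d,d);A=A+M;b=b+M@o
    X=np.linalg.solve(A,b);return X,[round(float(np.linalg.norm(np.cross(X-o,d))),4) for o,d in rays]
E
python3 - <<'E'
from h import *
X,e=tri([ray("top",(307,232)),ray("side",(293.5,206))]);print("ring",X,e)
P,e=tri([ray("top",(388,192)),ray("side",(325,237))]);print("peg",P,e)
q=[0,1,0,0]
v=(X+P)/2
for i,p in enumerate([(v[0]-.05,v[1]-.06,.28),(v[0]-.05,v[1]+.06,.28)]):
    bot.move_pose([*p],q)
    E=wrist_ext();im=bot.camera("wrist");np.save(f"E{i}.npy",E);cv2.imwrite(f"pics/w{i}.png",im[:,:,::-1])
    for t in ("ring_gauge","free_peg","thin_peg","hung_ring","ring_rack"):
        print(t,[(np.round(d["bbox"],1).tolist(),round(d["confidence"],2)) for d in bot.search_frame("wrist",t)])
print(bot.read_clock())
E
```

```text
ring [0.45174705 0.14143855 0.02379183] [0.0024, 0.0024]
peg [ 0.56992157 -0.1408541   0.10069243] [0.0002, 0.0002]
ring_gauge [([100.3, 140.8, 62.9, 58.7], 0.71)]
free_peg [([384.6, 15.3, 45.5, 63.9], 0.62)]
thin_peg [([254.3, 10.6, 27.1, 51.4], 0.56)]
hung_ring [([86.4, 1.6, 87.2, 56.9], 0.69), ([408.2, 168.5, 62.9, 57.0], 0.62)]
ring_rack [([84.6, 1.0, 374.8, 96.1], 0.91)]
ring_gauge [([208.6, 138.1, 60.0, 62.1], 0.96)]
free_peg [([521.9, 18.4, 57.2, 62.2], 0.71)]
thin_peg [([404.1, 11.8, 24.2, 50.2], 0.68)]
hung_ring [([236.4, 0.0, 75.0, 58.8], 0.61)]
ring_rack [([229.6, 0.0, 379.1, 96.2], 0.84)]
4.0833
```

View pics/w0.png

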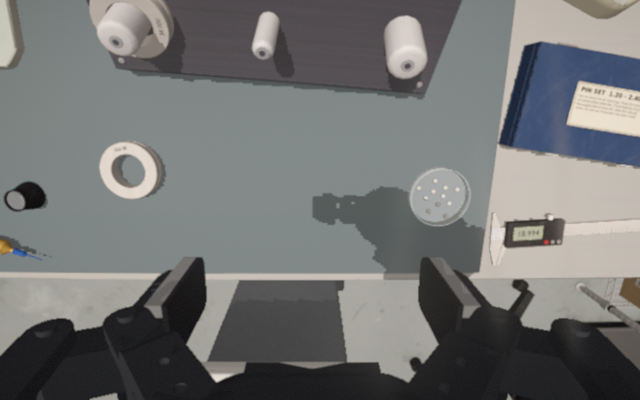

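View pics/w1.png

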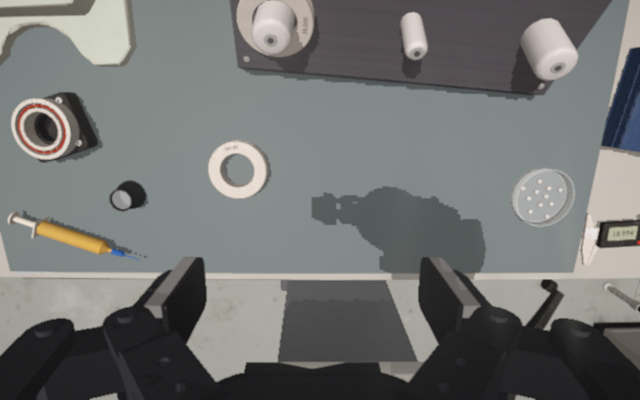

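Wrist views: the ring is at (131,169) in w0 and (238,169) in w1. The thick free peg is the right one (404,47)/(550,50), the thin peg is in the middle, and the hung ring is on the left peg. The item at (45,128) is the microscope's ring light and is not meant. Now I'll measure the ring by segmentation and get close views along the peg axis.

```bash
cat >> h.py <<'E'
def blob(im,c,r,thr=150):
    """pale blob around c: outer contour hull ellipse centre"""
    g=im.min(axis=2);m=((g>thr)*255).astype(np.uint8)
    x,y=[int(v) for v in c];w=np.zeros_like(m);cv2.circle(w,(x,y),r,255,-1);m&=w
    cs=cv2.findContours(m,cv2.RETR_EXTERNAL,cv2.CHAIN_APPROX_NONE)[0]
    return cv2.fitEllipse(cv2.convexHull(max(cs,key=cv2.contourArea)))
E
python3 - <<'E'
from h import *
E=[np.load(f"E{i}.npy") for i in (0,1)];W=[cv2.imread(f"pics/w{i}.png") for i in (0,1)]
el=[blob(W[0],(131,169),42),blob(W[1],(238,169),42)];print(el)
X,e=tri([ray("wrist",l[0],k) for l,k in zip(el,E)]);print("ring",X,e)
T=[]
for a,b in (((117,42),(270,40)),((262,53),(417,54)),((407,66),(557,71))):
    t,e=tri([ray("wrist",a,E[0]),ray("wrist",b,E[1])]);T.append(t);print("tip",t,e)
d=T[0]-T[2];yaw=np.arctan2(-d[0],d[1]);print("yaw",np.degrees(yaw),np.linalg.norm(d))
A=R.from_euler('z',yaw)*R.from_euler('y',-40,degrees=True)   # peg frame: x up slope, z out
tool=A*R.from_euler('x',np.pi)
for i,dy in enumerate((-.05,.05)):
    bot.move_pose(list(T[2]+A.apply([0,dy,.1])),wq(tool))
    k=wrist_ext();im=bot.camera("wrist");np.save(f"E{i+2}.npy",k);cv2.imwrite(f"pics/w{i+2}.png",im[:,:,::-1])
    print("expected tips",np.round(proj("wrist",np.array(T),k),1).tolist())
    print([(np.round(d["bbox"],1).tolist(),round(d["confidence"],2)) for d in bot.search_frame("wrist","free_peg")])
a,b=cv2.imread("pics/w2.png"),cv2.imread("pics/w3.png")
cv2.imwrite("pics/w23.png",np.vstack([a[:270],b[:270]]))
print(bot.read_clock())
E
```

```text
[((127.56310272216797, 169.99053955078125), (53.80118179321289, 60.95500946044922), 136.1792755126953), ((236.5031280517578, 169.3356475830078), (57.098876953125, 59.82109451293945), 138.40243530273438)]
ring [0.45389748 0.14262216 0.03318685] [0.0, 0.0]
tip [0.57370132 0.09280648 0.11803213] [0.0001, 0.0001]
tip [ 0.56371656 -0.02258019  0.12182886] [0.0002, 0.0002]
tip [ 0.55322711 -0.13667562  0.12188528] [0.0011, 0.0011]
yaw -5.0983834812288436 0.23042585586977435
expected tips [[-70.4, 203.4], [78.4, 200.9], [238.6, 201.2]]
[([222.3, 165.0, 46.2, 51.3], 0.79)]
expected tips [[63.4, 202.5], [221.4, 200.6], [384.3, 201.6]]
[([354.6, 167.8, 50.1, 47.9], 0.64)]
5.7917
```

View pics/w23.png

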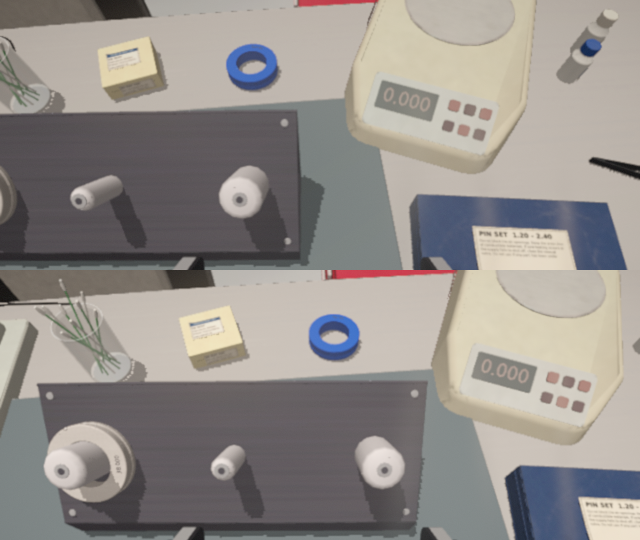

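The views show the free thick peg's screw at (241,199) and (383,200), the thin peg at (77,200) and (224,198), and the used peg at (61,201) in the second view. The row and yaw agree with the estimate. Next I'll refine the peg, take a close view of the ring and fit it with a silhouette model.

```bash
cat >> h.py <<'E'
from scipy.optimize import least_squares
def hullc(pts):
    h=cv2.convexHull(np.asarray(pts,np.float32));m=cv2.moments(h);return np.array([m["m10"]/m["m00"],m["m01"]/m["m00"]]),m["m00"]
a_=np.linspace(0,2*np.pi,60);CIRC=np.array([[.032*np.cos(t),.032*np.sin(t),z] for z in (0,.016) for t in a_])
def pale(im,c,r):
    """outline of the pale thing around c (im RGB)"""
    m=np.zeros(im.shape[:2],np.uint8);cv2.circle(m,tuple(int(v) for v in c),r,255,-1)
    g=im.max(axis=2);t,_=cv2.threshold(g[m>0].reshape(1,-1),0,255,cv2.THRESH_OTSU)
    m&=((g>t)*255).astype(np.uint8)
    return max(cv2.findContours(m,cv2.RETR_EXTERNAL,cv2.CHAIN_APPROX_NONE)[0],key=cv2.contourArea)[:,0]
E
python3 - <<'E'
from h import *
E=[np.load(f"E{i}.npy") for i in range(4)]
obs={"used":{0:(117,42),1:(270,40),3:(61,201)},"thin":{0:(262,53),1:(417,54),2:(77,200),3:(224,198)},"free":{0:(407,66),1:(557,71),2:(241,199),3:(383,200)}}
T={}
for n,o in obs.items():
    T[n],e=tri([ray("wrist",p,E[i]) for i,p in o.items()]);print(n,np.round(T[n],4),e)
d=T["used"]-T["free"];yaw=np.arctan2(-d[0],d[1]);print("yaw",np.degrees(yaw),np.linalg.norm(d))
np.save("peg.npy",[*T["free"],yaw])
q=wq(R.from_euler('z',yaw)*R.from_euler('x',np.pi))
c0=np.array([.453,.1415])
bot.move_pose([*c0,.2],q); bot.move_linear([*c0,.134],.1)
k=wrist_ext();im=bot.camera("wrist");cv2.imwrite("pics/w4.png",im[:,:,::-1])
uv=proj("wrist",[*c0,.026],k)[0];C=pale(im,uv,100);mc,ma=hullc(C)
f=lambda p:hullc(proj("wrist",CIRC+[p[0],p[1],.018],k))[0]-mc
s=least_squares(f,c0,x_scale=.01,diff_step=1e-3).x
print("ring",s,"area ratio",ma/hullc(proj("wrist",CIRC+[*s,.018],k))[1]);np.save("ring.npy",s)
for p in proj("wrist",CIRC+[*s,.018],k): cv2.circle(im,tuple(int(round(v)) for v in p),1,(255,0,0),-1)
cv2.imwrite("pics/w4c.png",cv2.resize(im[100:300,200:440,::-1],None,fx=2,fy=2));print(bot.read_clock())
E
```

```text
used [0.5734 0.0922 0.1208] [0.0007, 0.0003, 0.0005]
thin [ 0.5639 -0.0231  0.1233] [0.0003, 0.0011, 0.0006, 0.0019]
free [ 0.554  -0.1371  0.1215] [0.0004, 0.0019, 0.0016, 0.0012]
yaw -4.825839335132025 0.23006401200786597
ring [0.46014701 0.14207934] area ratio 0.6829345194433967
11.3917
```

View pics/w4c.png

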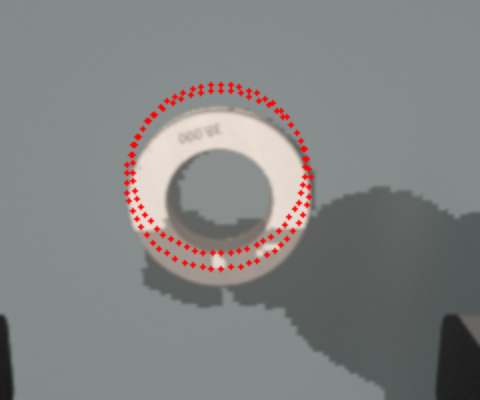

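The picture shows the ring spanning crop x 128–311 and y 106–286, while the model sits 20 crop px (6.8 mm) too far up because the gripper's shadow cut the mask. The scale fits, so the ring centre is at about (0.4533, 0.1426). Grasp it there.

```bash
python3 - <<'E'
from h import *
c=[.4533,.1426]
print(bot.move_linear([*c,.045],.12), bot.move_linear([*c,.0145],.05,until_force=8), bot.read_position())
bot.set_gripper(0.0,60); print(bot.read_gripper_width(),bot.read_finger_force(),bot.read_ft_force())
p=bot.read_position()
bot.move_linear([p[0],p[1],.15],.12)
print(bot.read_finger_force(),bot.read_ft_force(),bot.read_clock())
k=wrist_ext();im=bot.camera("wrist")
T=np.linalg.inv(k)@np.linalg.inv(bot.calibration("wrist")["hand_eye"])
for zc,col in ((-.006,(255,0,0)),):  # ring underside .0035 beyond TCP -> z tool
    P=CIRC*[1,1,-1]+[0,0,.0035]; W=P@T[:3,:3].T+T[:3,3]
    B=P*[19/32,19/32,1];Wb=B@T[:3,:3].T+T[:3,3]
    for u in np.vstack([proj("wrist",W,k),proj("wrist",Wb,k)]): cv2.circle(im,tuple(int(round(v)) for v in u),0,col,-1)
cv2.imwrite("pics/w5.png",cv2.resize(im[160:400,170:450,::-1],None,fx=2.4,fy=2.4))
E
```

```text
False False [0.45327423 0.14257697 0.01440335]
0.7378304948853087 63.00039231777191 [-2.76601678 -0.22776892  9.57868616]
65.95703221857548 [ 0.11753856 -0.31856178 -3.4323111 ] 14.6833
```

View pics/w5.png

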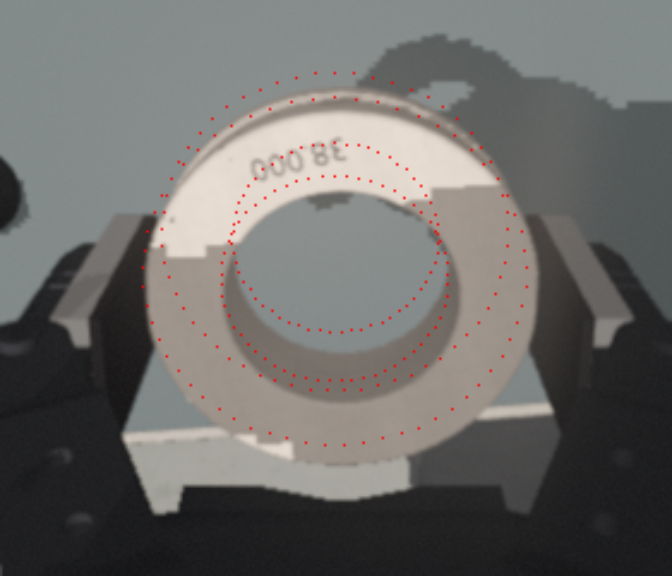

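The ring is lifted and held between the pads: outline x 145–538, y 90–465 in the crop, bore x 223–460, y 192–403. It sits a little off the model, so I'll fit its pose in the hand from those extents.

```bash
python3 - <<'E'
from h import *
E=np.linalg.inv(bot.calibration("wrist")["hand_eye"])
t=np.linspace(0,2*np.pi,361);c=lambda r,z:np.c_[r*np.cos(t),r*np.sin(t),z+0*t]
def ext(p,tilt=True):
    r=R.from_rotvec([0,p[3],0])
    pr=lambda q:(proj("wrist",r.apply(q)+p[:3],E)-[170,160])*2.4
    N=pr(c(.032,-.008));B=pr(c(.019,-.008));F=pr(c(.032,.008))
    return np.array([N[:,0].min(),N[:,0].max(),N[:,1].min(),N[:,1].max(),B[:,0].min(),B[:,0].max(),B[:,1].min(),B[:,1].max(),F[:,1].min()])
o=np.array([145,538,110,465,223,460,192,403,90])
s=least_squares(lambda p:ext(p)-o,[0,0,-.005,0],x_scale=[.01,.01,.01,.1],diff_step=1e-3)
print("free",s.x,np.round(s.fun,1))
s=least_squares(lambda p:ext([*p,0])-o,[0,0,-.005],x_scale=.01,diff_step=1e-3)
print("flat",s.x,np.round(s.fun,1))
E
```

```text
free [-0.00160985  0.00132876 -0.00835897 -0.02005105] [ 0.4 -0.4  2.1  2.4  2.1 -2.1 -0.5 -0.8 -3.4]
flat [-0.00129808  0.00132827 -0.00884628] [-0.4  0.4  3.2  1.1  1.6 -1.6  0.7 -1.2 -4.3]
```

The ring is flat in the hand, with its centre at tool (-0.0014, 0.0013, about -0.010). Next, move to a standoff on the peg axis and check.

```bash
cat >> h.py <<'E'
pg=np.load("peg.npy") if __import__("os").path.exists("peg.npy") else np.zeros(4)
A=R.from_euler('z',pg[3])*R.from_euler('y',-40,degrees=True);tool=A*R.from_euler('x',np.pi)
FOOT=pg[:3]-A.apply([0,0,.045]);RC=np.array([-.0014,.0013,-.0110])
def tcp(x,y,z): return list(FOOT+A.apply([x,y,z])-tool.apply(RC))
def ringpos(): # ring centre in peg frame from the present TCP
    return A.inv().apply(np.array(bot.read_position())+Rq(bot.read_tool_rot()).apply(RC)-FOOT)
E
python3 - <<'E'
from h import *
p=bot.read_position()
bot.move_linear([p[0]-.02,p[1],.26],.2)
pre=np.array(tcp(-.001,0,.07));print(pre)
bot.move_pose(list(pre+A.apply([0,0,.06])),wq(tool)); bot.move_linear(list(pre),.1)
print(ringpos(),bot.read_finger_force(),bot.read_ft_force(),bot.read_clock())
k=wrist_ext();im=bot.camera("wrist")
t=np.linspace(0,2*np.pi,60)
for P in [FOOT+A.apply([0,0,.045])]+[FOOT+A.apply([.016*np.cos(a),.016*np.sin(a),z]) for a in t for z in (.036,)]+[FOOT+A.apply([.016*np.cos(a),.016*np.sin(a),0]) for a in t]:
    u=proj("wrist",P,k)[0];cv2.circle(im,tuple(int(round(v)) for v in u),0,(255,0,0),-1)
cv2.imwrite("pics/w6.png",cv2.resize(im[100:360,170:450,::-1],None,fx=2.3,fy=2.3))
cv2.imwrite("pics/s6.png",bot.camera("side")[:,:,::-1])
E
```

```text
[ 0.54547991 -0.13502435  0.13246669]
[-0.00120581  0.00014551  0.07009282] 66.14433869719505 [ 0.32781649  0.48049075 -2.82901573] 20.8417
```

View pics/w6.png

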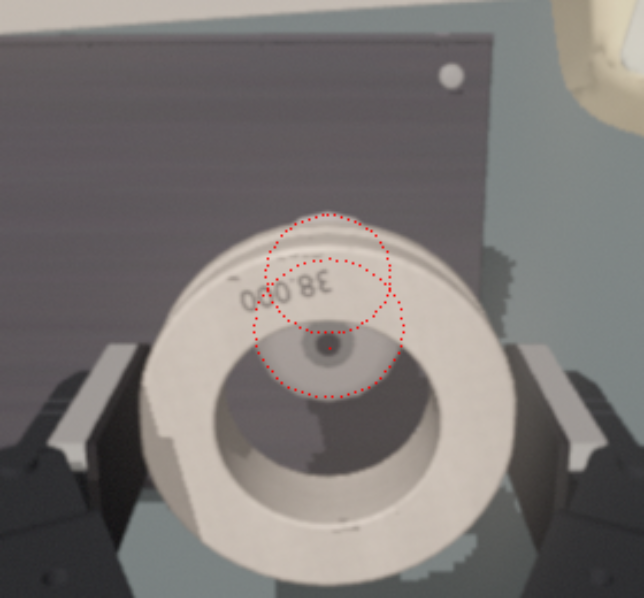

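The predicted peg outline lies on the peg: screw at (328,345) against about (328,349) predicted. The bore centre x ≈ 327 agrees with the peg, so push on along the axis.

```bash
python3 - <<'E'
from h import *
for z,s,f in ((.042,.05,8),(.016,.05,10),(.002,.02,12)):
    h=bot.move_linear(tcp(-.0005,0,z),s,until_force=f)
    print(z,h,np.round(ringpos(),4),np.round(A.inv().apply(bot.read_ft_force()),1),bot.read_finger_force(),bot.read_clock())
    if h: break
k=wrist_ext();im=bot.camera("wrist")
cv2.imwrite("pics/w7.png",cv2.resize(im[100:360,170:450,::-1],None,fx=2.3,fy=2.3))
E
```

```text
0.042 False [-0.0009  0.0002  0.0418] [-2.2  1.3 -1.9] 66.14703588187695 21.65
0.016 False [-0.0009  0.0002  0.0158] [-2.9  0.5 -1.1] 66.14994965493679 22.3167
0.002 True [-0.0002 -0.0001  0.0077] [ 1.5 -0.7  8.4] 67.04908736050129 22.8083
```

View pics/w7.png

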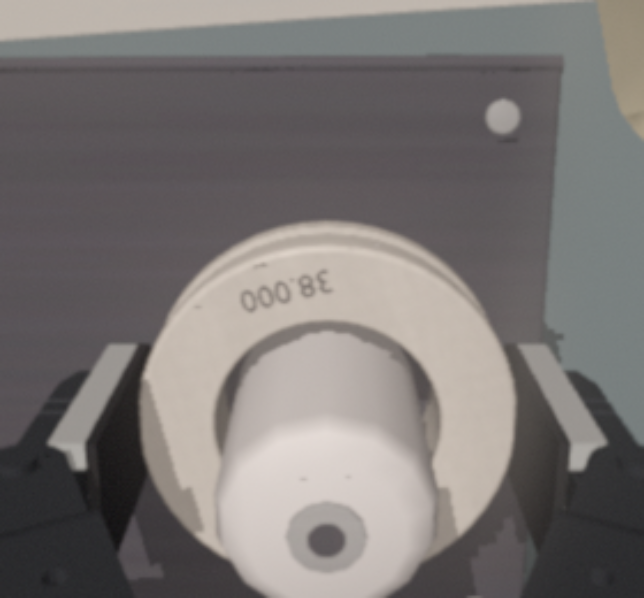

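The ring is on the peg, centred in its bore gap, and contact came at z ≈ 7.7 mm, which is home. Press a bit, hold, release and back out along the axis.

```bash
python3 - <<'E'
from h import *
r=ringpos()
h=bot.move_linear(tcp(r[0],r[1],r[2]-.004),.015,until_force=12)
print(h,np.round(ringpos(),4),np.round(A.inv().apply(bot.read_ft_force()),1),bot.read_finger_force())
bot.wait(.4)
bot.set_gripper(1.0); print(bot.read_gripper_width(),bot.read_finger_force(),np.round(bot.read_ft_force(),1))
r=ringpos()
bot.move_linear(tcp(r[0],r[1],.04),.08); bot.move_linear(tcp(r[0],r[1],.115),.12)
bot.wait(.3);print(bot.read_ft_force(),bot.read_clock())
k=wrist_ext();im=bot.camera("wrist")
t=np.linspace(0,2*np.pi,90)
for rr,z in ((.032,.016),(.019,.016)):
    for u in proj("wrist",np.array([FOOT+A.apply([rr*np.cos(a)-.003,rr*np.sin(a),z]) for a in t]),k): cv2.circle(im,tuple(int(round(v)) for v in u),0,(255,0,0),-1)
cv2.imwrite("pics/w8.png",cv2.resize(im[60:320,80:480,::-1],None,fx=2,fy=2))
E
```

```text
True [-0.0003 -0.0001  0.0077] [ 0.8 -1.4  8.6] 67.17924736440182
1.0032631909787233 0.0 [-0.2  0.  -0.2]
[-0.36159469  0.52772813  0.64618086] 25.4583
```

View pics/w8.png

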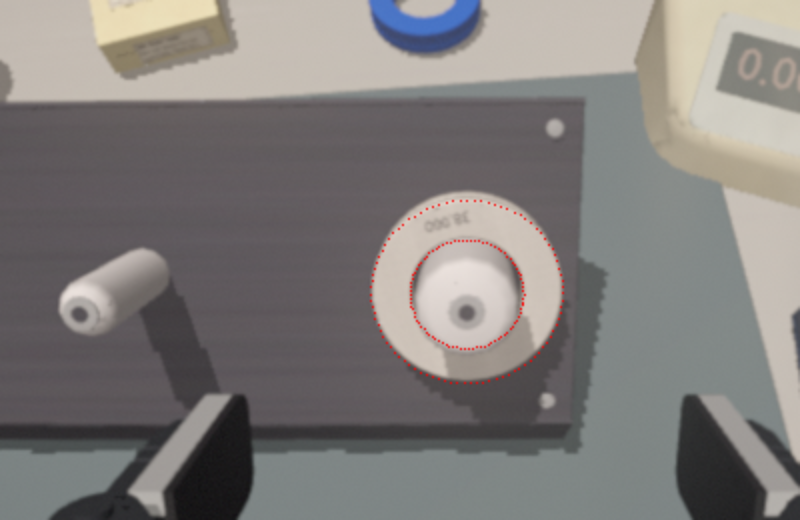

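The ring lies flat at the foot of the thick peg, and the predicted home outline (centre (467,291)) matches it. The robot is clear of everything, so hand in.

```bash
python3 -c "
from cell import bot
print(bot.close_job())"
```

```text
the job is handed in; nothing more can be done
None
```

The setting ring is on the free thick peg, pushed home flat against the sloping face before release, and the job was handed in at about 25 s; the hung ring, caliper, dish and loupe were never reached for, though I did not re-check their positions at the end.

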